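# Index the gauge crimping table to the next notch

### The arm

A 7-joint arm with a two-finger parallel gripper is mounted at the origin on the work surface. World frame = base frame: x ahead of the robot, y to its left, z up, the work surface at z = 0. Lengths are in m, angles in rad, forces in N, time in s.
With the tool pointing down it reaches from about 0.425 to 0.925 m from the base axis. Payload 6.8 kg.
Tool frame: the origin (TCP) lies at the very end of the fingers, on their centre line; the grasp point (between the pads) lies 19 mm behind it; z points along the fingers, y is the direction in which the jaws open and shut (so a half turn about z gives the same grasp; the last joint's range is limited). The gripper opens to 85 mm and grips with 20 to 120 N. Pads are 22 mm wide; open, the fingers measure 114 mm over their backs; the gripper's body (76 mm by 85 mm) begins 54 mm behind the grasp point. The pads swing forward as they close: fully open they stand 13 mm farther back than shut.
Start: joints at [1.128, 0.477, 0.022, 1.555, -0.011, 1.109, -0.083], TCP at [0.222, -0.638, 0.231] pointing down, gripper open.
Joint ranges: [-2.96, 2.96], [-0.34, 2.1], [-1.41, 1.46], [0.24, 2.44], [-1.37, 4.51], [0.17, 1.92], [-2.96, 2.96]. Speed limits (rad/s): [2.39, 2.39, 3.14, 3.14, 3.14, 3.14, 3.14].

### API

Orientations are given as a rotation vector (axis times angle).
In Python, from bench import monitor, viewer, job gives the robot as it stands. The module is installed in compiled form; this text tells all that it offers.
- The arm moves only by the tool drive_tool, never from a script. Its argument "commands" is a list of rows, each an object with "linear": the shift along the tool's x, y, z in m, a list of three; "dr": the turn, a rotation vector about the tool's x, y, z in degrees, a list of three; "jaw": the closure, from 0 (fully open) to 1 (shut). A call has 1 to 8 rows; each row shifts and turns the pose as measured when the row begins, along the tool's axes as they then stand; what a row does not reach is not made up. A row lasts 1/8 s, in which the tool goes at most 62.5 mm and 10.7 degrees, less where a joint would pass 70% of its speed; a pose out of reach is approached as far as the arm can. A call is refused whole if a number of a shift passes 0.0625 or a number of a turn 10.7, either way. A call with a gripper value outside its range is refused whole. The fingers move at their own pace and stop on an object; "force" is the grip in N (left out, the last holds). Time passes only in rows, so rows that do not move let the fingers close. It gives the time, the measured TCP pose, the force and the opening at its end, in the units of the state.
- monitor.get_obs(): the state, without advancing time (a new reading comes with each control period).
- viewer.grab_frame(name): name is "scene" or "top"; returns the picture (480x640x3 uint8, red, green, blue); there is no depth.
- viewer.calibration(name): a dict with "K" (3x3 intrinsics, pixels), "k1" (the pictures are not rectified: a ray, as slopes to the right and down, at radius r is drawn at 1 + k1 r^2 times it, then the intrinsics apply), "R" (3x3) and "t" (3): a world point X has camera coordinates R X + t. Camera axes: x right, y down, z forward; pixel columns grow to the right and rows downward; lengths in m; the calibration is good to about 2 mm. A picture is of the moment at which its call begins. calibration takes no time and is no camera call.
- job.hand_in(): hands the job in, once; it reports no verdict.
The state is a dict: "clock": time; "joints": joint angles; "qvel": joint speeds; "tau": joint torques, N m; "tcp_pos": TCP position; "orientation": TCP orientation; "contact_force": force on the tool from outside, world axes, zero at the start; "moment": the same for the moment, N m; "grip_width": finger opening in m.
Only numpy, scipy, OpenCV 4.12 (cv2) and the standard library are available. Lean on these libraries where they do the work, as an engineer would, in place of code of your own. Each camera call takes 0.05 s, during which the arm holds its last target.

### The job

Turn the gauge's table on to its next crimping position: with the fingertips press the orange plunger button down to free the table, and keeping it pressed push it round to the next notch, the one marked by the green disc, then let the plunger spring fully up there so that it locks the table. Do not touch or lift the gauge lying in the table, and leave the other things on the bench where they are.

Things in the scene. Friction and masses are not known exactly. Their poses are not given: they have to be found in the camera images.
- plunger_top (a point): Centre of the pressing face of the orange plunger button: a round dish 50 mm across, flat black rubber face 41 mm across inside a 4 mm high rim; a shut gripper's fingertips fit inside. Face 84 mm above the bench when up. It stands at the end of an arm on the turning table, 115 mm from the turning axis, and goes round with the table.
- plunger (a joint): Downward travel (m): 0 = up, 0.012 = at its stop. A spring pushes it up: 4 N at the top, 8.5 N at the stop. Its brass tooth springs up from below into notches of the fixed ring and locks the table (1 mm play); pressed 9 mm or more it is clear. Let go between notches it stays down at about 8 mm; let go within 0.03 rad of a notch's middle (3 mm at the button) it springs up and locks.
- turntable (a joint): Turning angle of the table (rad), counter-clockwise seen from above positive, 0 = the notch it starts in. Notches lie every 0.785 rad (45 degrees). Stops at -2 and +2. Turning needs about 1 N at the plunger, which the friction of a pressing fingertip, or the rim of the dish, easily gives.
- table_axis (a point): Point on the vertical turning axis, at the centre of the table's top, 52 mm above the bench.
- index_base: Fixed indexing fixture: grey round base 200 mm across with a steel notched ring 180 mm across (top 36 mm above the bench). Origin: on the turning axis, at bench height. Its -x axis points at the notch in which the table starts; on the +x side, opposite, stands the blue crimping head, 130 mm high, from 38 to 153 mm from the axis.
- mark_green: Green disc, 24 mm across, 6 mm high, fixed on top of the ring over one of the two notches next to the start notch, 75.5 mm from the axis, in line with that notch: the notch to turn to. Origin: centre of its underside, 36 mm above the bench.
- mark_red: Red disc, same size, fixed over the next notch on the other side: the wrong one.
- gauge: Dash gauge being worked on: steel-rimmed disc 84 mm across, 25 mm high, lying face up and loose in the nest (8 mm high wall) at the centre of the turning table; its top is 77 mm above the bench. It rides round with the table. Origin: centre of its underside, 52 mm above the bench.
- spare_gauge: Spare dash gauge with a brass-coloured rim, a disc 84 mm across and 25 mm high, lying face up near the fixture. Bystander. Origin: centre of its underside.
- bezel_ring: Loose chrome bezel ring, 84 mm across, 12 mm high, lying near the fixture. Bystander. Origin: centre of its underside.
- socket: Steel wrench socket, 28 mm across, 32 mm high, standing on end near the fixture. Bystander. Origin: centre of its underside.
- spray_can: White spray can with a grey band and red cap, 60 mm across, 150 mm high, standing. Bystander. Origin: centre of its underside.
- parts_carton: Cardboard carton 130 x 90 x 50 mm. Bystander. Origin: centre of its underside.
- screw_jar: Glass jar with steel lid, 64 mm across, 85 mm high, standing. Bystander. Origin: centre of its underside.
Not all that is in view belongs to the job. Leave any black or purple look-alike of the gauge alone.

How it is judged:
By the outcome, as a careful person would: the job done as asked, in the order asked, and still so for the second after the job is handed in, with the robot touching nothing.
It also fails if it takes over 38 s, if anything falls off the work surface, if the arm or the gripper's body presses on something with over 40 N, if the wrist force passes 120 N, or if a joint passes its speed limit or range.

## Working session

There is one attempt and no reset: what is moved stays moved. The work goes in short steps, Python scripts to look and compute and a tool call to move; the robot and the scene stay as the last step left them, time stands still between calls to the robot, and variables do not carry over. Pictures are saved under pics/ and viewed, and the job is handed in when it is done.

Besides the shell and the picture viewer there is one more tool, called by a JSON object that holds its "name" and its "arguments", one argument or row to a line. drive_tool: Moves the arm, as the interface text tells. Its arguments: {"type":"object","properties":{"commands":{"type":"array"},"force":{"type":"number"}},"required":["commands"]}

```bash
mkdir -p pics
python3 - <<'E'
from bench import monitor, viewer, job
import cv2
o=monitor.get_obs()
for k in o: print(k,o[k])
for n in("scene","top"):
    f=viewer.grab_frame(n); cv2.imwrite(f"pics/{n}0.png",f[:,:,::-1]); c=viewer.calibration(n); print(n,c)
E
```

```text
clock 0.0
joints [ 1.1278975   0.47781824  0.02233707  1.55645545 -0.01150819  1.10930664
 -0.08313181]
qvel [ 5.44404408e-04  5.29866061e-05  5.54858234e-04 -1.69699399e-03
 -5.19417100e-04  3.11416527e-04 -1.45605739e-03]
tau [-8.72091405e-04 -5.96447682e+01  1.60785321e+00 -2.81191099e+01
  1.26210760e-02  9.39032121e-03 -1.76193583e-05]
tcp_pos [ 0.22158344 -0.63696004  0.23031182]
orientation [-3.09589850e+00 -5.23129017e-01  6.87405326e-04]
contact_force [ 0.21100612 -0.62277232 -0.26625699]
moment [ 0.04994787 -0.05174378  0.02295586]
grip_width 0.08524864911485604
scene {'K': array([[479.49694057,   0.        , 315.12265699],
       [  0.        , 479.49694057, 241.18866944],
       [  0.        ,   0.        ,   1.        ]]), 'k1': -0.0578339744003448, 'R': array([[-0.65351949,  0.75663667, -0.02032789],
       [ 0.42773361,  0.34701701, -0.83463953],
       [-0.62446475, -0.55414812, -0.55042132]]), 't': array([ 0.38103588, -0.18791661,  1.43762529])}
top {'K': array([[490.96642066,   0.        , 322.20492961],
       [  0.        , 490.96642066, 245.58064274],
       [  0.        ,   0.        ,   1.        ]]), 'k1': -0.019371211507015238, 'R': array([[ 0.01283484, -0.99987129, -0.00962627],
       [-0.9918568 , -0.01151084, -0.12683689],
       [ 0.12670976,  0.01117581, -0.99187688]]), 't': array([-0.00364304,  0.60461037,  1.18740069])}
```

View pics/scene0.png

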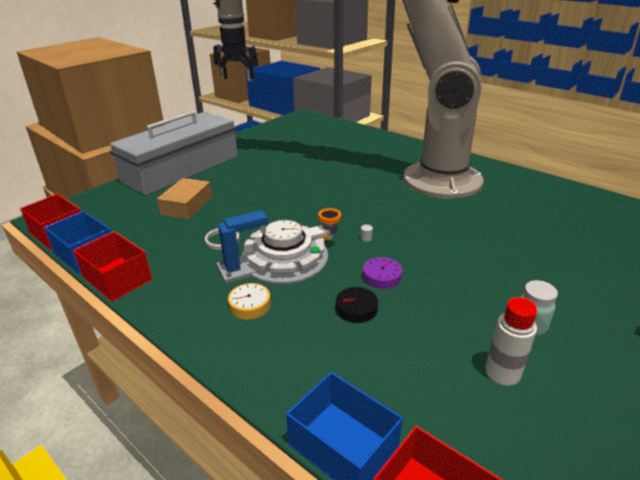

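View pics/top0.png

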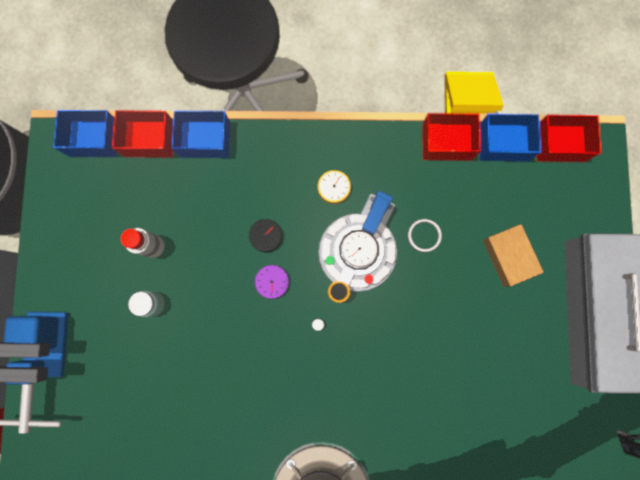

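Both views show the fixture. In the top view the orange dish is at (339,291), the green disc at (330,260), the red disc at (369,279) and the blue head at (377,213). The socket is at (318,325). The spare, black and purple gauges lie apart from the fixture.

```bash
cat > h.py <<'E'
import numpy as np, cv2
from bench import monitor, viewer, job
def ray(n,uv):
    c=viewer.calibration(n);K=c["K"]
    p=cv2.undistortPoints(np.array([[uv]],float),K,np.array([c["k1"],0,0,0,0.]))[0,0]
    R=np.array(c["R"]);t=np.array(c["t"])
    return -R.T@t, R.T@np.array([p[0],p[1],1.])
def onplane(n,uv,z):
    o,d=ray(n,uv); return o+d*(z-o[2])/d[2]
def tri(a,b):
    o1,d1=ray("top",a);o2,d2=ray("scene",b)
    s=np.linalg.lstsq(np.c_[d1,-d2],o2-o1,rcond=None)[0]
    p,q=o1+s[0]*d1,o2+s[1]*d2
    return (p+q)/2,np.linalg.norm(p-q)
def proj(n,X):
    c=viewer.calibration(n)
    return cv2.projectPoints(np.array([X],float),cv2.Rodrigues(np.array(c["R"]))[0],np.array(c["t"]),c["K"],np.array([c["k1"],0,0,0,0.]))[0][0,0]
def blob(im,lo,hi,roi):
    x0,y0,x1,y1=roi
    h=cv2.cvtColor(im[y0:y1,x0:x1],cv2.COLOR_BGR2HSV)
    m=cv2.inRange(h,np.array(lo),np.array(hi))
    cs,_=cv2.findContours(m,cv2.RETR_EXTERNAL,cv2.CHAIN_APPROX_NONE)
    c=max(cs,key=lambda c:cv2.contourArea(cv2.convexHull(c)))
    e=cv2.fitEllipse(cv2.convexHull(c)) 
    return np.array(e[0])+[x0,y0],e[1],cv2.contourArea(c)
E
python3 - <<'E'
from h import *
T=cv2.imread("pics/top0.png");S=cv2.imread("pics/scene0.png")
ot=blob(T,(8,150,120),(22,255,255),(310,270,370,315));print("orange top",ot)
os=blob(S,(5,150,100),(22,255,255),(305,200,350,225));print("orange scn",os)
g=blob(T,(50,130,90),(75,255,255),(318,245,345,275));print("green",g)
r=blob(T,(0,150,120),(6,255,255),(355,265,385,290));print("red",r)
print(onplane("top",ot[0],.088),tri(ot[0],os[0]))
G=onplane("top",g[0],.042);Rr=onplane("top",r[0],.042);print(G,Rr)
ga=blob(T,(0,0,110),(179,70,255),(336,228,382,270));print(ga)
P=onplane("top",ot[0],.088)
# axis: green/red at +-45 deg r=.0755 from axis, plunger at bisector r=.115
best=None
from scipy.optimize import least_squares
def f(p):
    A=p[:2];u=np.array([np.cos(p[2]),np.sin(p[2])]);
    s=p[3]
    a=lambda q:np.array([np.cos(q),np.sin(q)])
    return np.r_[A+.115*a(p[2])-P[:2],A+.0755*a(p[2]+s*np.pi/4)-G[:2],A+.0755*a(p[2]-s*np.pi/4)-Rr[:2]]
for s in(1,-1):
    z=least_squares(lambda p:f(np.r_[p,s]),[*(onplane("top",(359,249),.077)[:2]),np.pi]);print(s,z.x,z.cost,z.fun)
for n,I,c,w in(("top",T,(345,265),50),("scene",S,(295,240),75)):
    k=I[c[1]-w:c[1]+w,c[0]-w:c[0]+w]
    cv2.imwrite(f"pics/{n}c.png",cv2.resize(k,(560,560),interpolation=cv2.INTER_CUBIC))
print("socket",onplane("top",(318,325),.032))
E
python3 -c "
import cv2,numpy as np
cv2.imwrite('pics/cc.png',cv2.resize(np.hstack([cv2.imread('pics/topc.png'),cv2.imread('pics/scenec.png')]),(800,400)))"
```

```text
orange top (array([338.52854919, 291.62743759]), (19.9453125, 21.857858657836914), 323.0)
orange scn (array([329.30599022, 215.39849377]), (16.698135375976562, 23.059123992919922), 277.5)
green (array([329.5       , 260.07577991]), (6.555848121643066, 7.065183639526367), 32.0)
red (array([368.54368114, 278.78488731]), (7.104126930236816, 8.238625526428223), 39.5)
[ 0.48888415 -0.03685002  0.088     ] (array([ 0.48878377, -0.03659379,  0.08155654]), np.float64(0.0010302284291336466))
[ 0.56813284 -0.01484903  0.042     ] [ 0.52292161 -0.11165417  0.042     ]Traceback (most recent call last):
  File "<stdin>", line 9, in <module>
  File "h.py", line 24, in blob
    e=cv2.fitEllipse(cv2.convexHull(c))
cv2.error: OpenCV(4.12.0) /io/opencv/modules/imgproc/src/shapedescr.cpp:361: error: (-201:Incorrect size of input array) There should be at least 5 points to fit the ellipse in function 'fitEllipseNoDirect'

[ WARN:0@0.010] global loadsave.cpp:275 findDecoder imread_('pics/topc.png'): can't open/read file: check file path/integrity
[ WARN:0@0.010] global loadsave.cpp:275 findDecoder imread_('pics/scenec.png'): can't open/read file: check file path/integrity
Traceback (most recent call last):
cv2.error: OpenCV(4.12.0) :-1: error: (-5:Bad argument) in function 'resize'
> Overload resolution failed:
>  - src data type = object is not supported
>  - Expected Ptr<cv::UMat> for argument 'src'
```

Run:
```python
from h import *
T=cv2.imread("pics/top0.png");S=cv2.imread("pics/scene0.png")
P=np.array([.4889,-.0368]);G=np.array([ 0.56813284,-0.01484903]);Rr=np.array([ 0.52292161,-0.11165417])
from scipy.optimize import least_squares
a=lambda q:np.array([np.cos(q),np.sin(q)])
for s in(1,-1):
    f=lambda p:np.r_[p[:2]+.115*a(p[2])-P,p[:2]+.0755*a(p[2]+s*np.pi/4)-G,p[:2]+.0755*a(p[2]-s*np.pi/4)-Rr]
    z=least_squares(f,[*(onplane("top",(359,249),.077)[:2]),np.pi]);print(s,z.x,z.cost,z.fun)
    p=z.x; print("goal",p[:2]+.115*a(p[2]+s*np.pi/4))
print("gauge est",onplane("top",(359,249),.077))
L=[]
for n,I,c,w in(("top",T,(345,265),50),("scene",S,(295,240),75)):
    k=I[c[1]-w:c[1]+w,c[0]-w:c[0]+w]
    L.append(cv2.resize(k,(400,400),interpolation=cv2.INTER_CUBIC))
cv2.imwrite("pics/cc.png",np.hstack(L))
print("socket",onplane("top",(318,325),.032))
```

```text
1 [ 0.45967399 -0.02314816  5.84618949] 0.005134769169204217 [ 0.07496712 -0.03501841 -0.03749494  0.01747631 -0.03747218  0.0175421 ]
goal [0.56776472 0.01611244]
-1 [ 0.59363042 -0.08571754  2.70464311] 2.6357739552519167e-07 [ 5.35046094e-04 -2.52116290e-04 -2.81141742e-04  9.42096917e-05
 -2.53904025e-04  1.57906445e-04]
goal [0.55436482 0.02237137]
gauge est [ 0.59239871 -0.08562042  0.077     ]
socket [0.40831191 0.01163829 0.032     ]
```

View pics/cc.png

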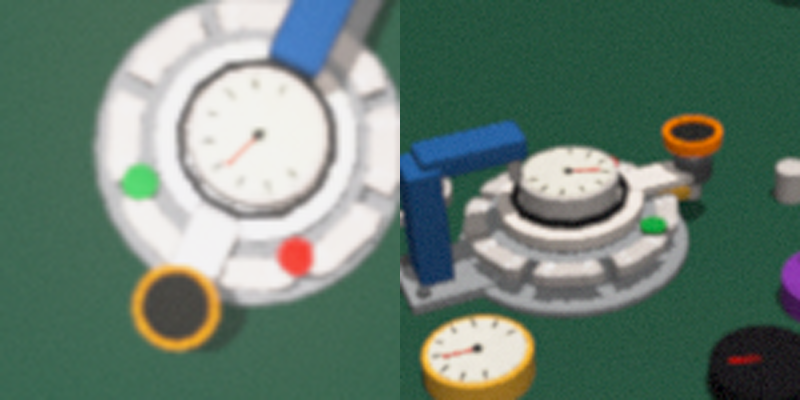

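Candidates for the plunger and target disc (top-view pixels):
- **Plunger:** orange dish (339,291), red bin tops and the red spray cap (132,239). I choose the dish at the end of the arm, with its black face.
- **Target disc:** green (330,260) or red (369,279). I choose green.

The crop confirms both choices. The fit to all three points agrees to 0.6 mm: axis (0.5936,-0.0857), plunger (0.489,-0.037), goal (0.554,0.022), so the table turns clockwise.

I'll close the jaws and move over.

{"name": "drive_tool", "arguments": {
  "commands": [
    {"linear": [0.034, -0.036, 0], "dr": [0, 0, 0], "jaw": 1},
    {"linear": [0.034, -0.036, 0], "dr": [0, 0, 0], "jaw": 1},
    {"linear": [0.034, -0.036, 0], "dr": [0, 0, 0], "jaw": 1},
    {"linear": [0.034, -0.036, 0], "dr": [0, 0, 0], "jaw": 1},
    {"linear": [0.034, -0.036, 0], "dr": [0, 0, 0], "jaw": 1},
    {"linear": [0.034, -0.036, 0], "dr": [0, 0, 0], "jaw": 1},
    {"linear": [0.034, -0.036, 0], "dr": [0, 0, 0], "jaw": 1},
    {"linear": [0.034, -0.036, 0], "dr": [0, 0, 0], "jaw": 1}
  ],
  "force": 40
}}

```text
clock: 1.1
tcp_pos: [0.3853, -0.267, 0.2275]
orientation: [-3.096, -0.512, 0.006]
contact_force: [1.1, -0.6, 0.0]
grip_width: 0.0
```

```bash
cat >> h.py <<'E'
from scipy.spatial.transform import Rotation as Ro
AX=np.array([.5936,-.0857]);A0=2.7046
def go(t):
    "tool-frame shift to world target"
    o=monitor.get_obs();R=Ro.from_rotvec(o["orientation"]).as_matrix()
    return R.T@(np.array(t)-o["tcp_pos"])
def pt(th,r=.115): return AX+r*np.array([np.cos(A0+th),np.sin(A0+th)])
def st():
    o=monitor.get_obs();np.set_printoptions(precision=4,suppress=True)
    R=Ro.from_rotvec(o["orientation"]).as_matrix()
    print(o["clock"],o["tcp_pos"],"z",R[:,2],"F",o["contact_force"],"w",o["grip_width"],"j",o["joints"])
    d=o["tcp_pos"][:2]-AX; print("theta",np.arctan2(d[1],d[0])-A0,"r",np.hypot(*d))
E
python3 -c "
from h import *
st();print(go([.4893,-.0371,.231]),go([.4893,-.0371,.12]))"
```

```text
1.1 [ 0.3853 -0.267   0.2275] z [-0.0046  0.0033 -1.    ] F [ 1.0701 -0.6152  0.0437] w 2.302980835661249e-05 j [ 0.6392  0.1532 -0.1827  2.0213  0.0323  0.9754 -0.8029]
theta -5.12990970812019 r 0.27617972298712734
[ 0.1724 -0.1843 -0.0033] [ 0.1728 -0.1837  0.1077]
```

{"name": "drive_tool", "arguments": {
  "commands": [
    {"linear": [0.034, -0.036, 0], "dr": [0, 0, 0], "jaw": 1},
    {"linear": [0.034, -0.036, 0.01], "dr": [0, 0, 0], "jaw": 1},
    {"linear": [0.034, -0.036, 0.02], "dr": [0, 0, 0], "jaw": 1},
    {"linear": [0.034, -0.036, 0.02], "dr": [0, 0, 0], "jaw": 1},
    {"linear": [0.034, -0.036, 0.02], "dr": [0, 0, 0], "jaw": 1},
    {"linear": [0, 0, 0.02], "dr": [0, 0, 0], "jaw": 1},
    {"linear": [0, 0, 0], "dr": [0, 0, 0], "jaw": 1}
  ]
}}

```text
clock: 1.98
tcp_pos: [0.491, -0.0296, 0.1351]
orientation: [-3.093, -0.521, 0.004]
contact_force: [-0.1, -0.0, -0.2]
grip_width: 0.0003
```

```bash
python3 -c "
from h import *
st();print(go([*pt(0),.1]))
T=viewer.grab_frame('top');S=viewer.grab_frame('scene')
L=[]
for I,c,w in((T,(340,290),40),(S,(325,210),50)):
    L.append(cv2.resize(I[c[1]-w:c[1]+w,c[0]-w:c[0]+w,::-1],(400,400),interpolation=cv2.INTER_CUBIC))
cv2.imwrite('pics/c1.png',np.hstack(L))"
```

```text
1.975 [ 0.491  -0.0296  0.1351] z [-0.0036  0.0041 -1.    ] F [-0.1008 -0.0343 -0.1512] w 0.00032811710128111696 j [ 0.2349  0.328  -0.3532  2.0542  0.1516  0.7872 -1.4454]
theta -0.06313421890933846 r 0.11693804785948747
[-0.0038  0.0067  0.0351]
```

View pics/c1.png

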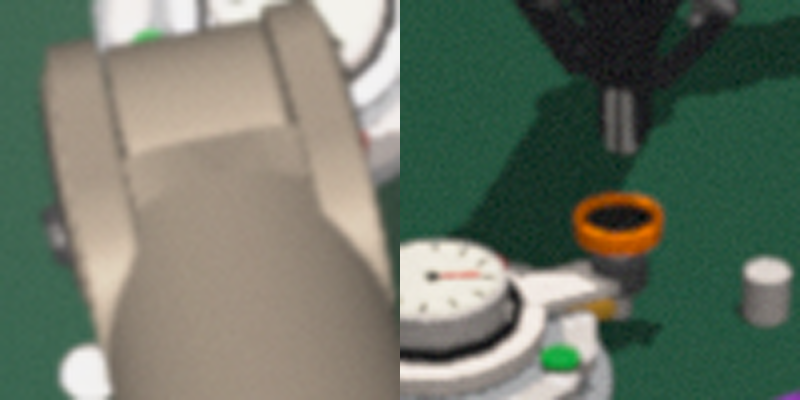

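The fingers are shut above the dish, with the tips at (620,150) and the dish at (620,218) in the right crop. Next I centre over it and descend.

{"name": "drive_tool", "arguments": {
  "commands": [
    {"linear": [-0.004, 0.007, 0.015], "dr": [0, 0, 0], "jaw": 1},
    {"linear": [0, 0, 0.018], "dr": [0, 0, 0], "jaw": 1},
    {"linear": [0, 0, 0], "dr": [0, 0, 0], "jaw": 1}
  ]
}}

```text
clock: 2.45
tcp_pos: [0.4913, -0.0416, 0.1038]
orientation: [-3.098, -0.513, -0.006]
contact_force: [0.6, 0.0, 0.1]
grip_width: 0.0002
```

```bash
python3 -c "
from h import *
st();print(go([*pt(0),.073]))
S=viewer.grab_frame('scene')
c,w=(328,215),30
cv2.imwrite('pics/c2.png',cv2.resize(S[c[1]-w:c[1]+w,c[0]-w:c[0]+w,::-1],(500,500),interpolation=cv2.INTER_CUBIC))
print(proj('scene',[*pt(0),.084]),proj('scene',monitor.get_obs()['tcp_pos']))"
```

```text
2.45 [ 0.4913 -0.0416  0.1038] z [ 0.0033  0.0025 -1.    ] F [0.5755 0.0213 0.1417] w 0.0001726732504014145 j [ 0.2393  0.3742 -0.3346  2.0799  0.1815  0.7112 -1.4539]
theta 0.030081836464878275 r 0.11137118117136563
[-0.0005 -0.0049  0.0308]
[328.7609 214.5213] [326.4354 206.5627]
```

View pics/c2.png

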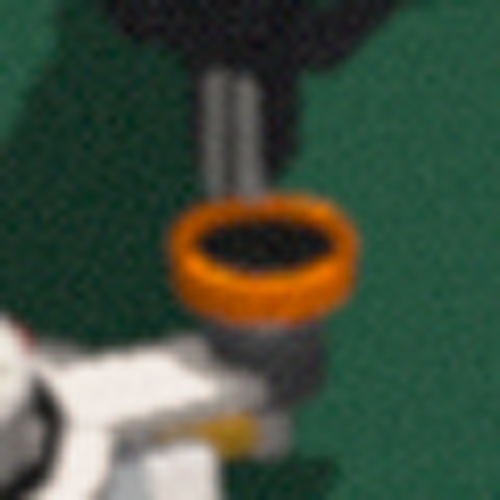

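{"name": "drive_tool", "arguments": {
  "commands": [
    {"linear": [-0.0005, -0.0045, 0], "dr": [0, 0, 0], "jaw": 1},
    {"linear": [0, 0, 0], "dr": [0, 0, 0], "jaw": 1}
  ]
}}

```text
clock: 2.75
tcp_pos: [0.4904, -0.038, 0.1055]
orientation: [-3.099, -0.511, -0.01]
contact_force: [0.5, -0.2, 0.1]
grip_width: -0.0005
```

```bash
python3 -c "
from h import *
st();print(go([*pt(0),.073]))"
```

```text
2.75 [ 0.4904 -0.038   0.1055] z [ 0.0062  0.002  -1.    ] F [ 0.5063 -0.1958  0.0988] w -0.00045306641749250656 j [ 0.2336  0.3685 -0.3364  2.0836  0.181   0.7103 -1.4627]
theta 0.003750002658551299 r 0.11370575459412363
[-0.0009 -0.0012  0.0325]
```

{"name": "drive_tool", "arguments": {
  "commands": [
    {"linear": [-0.001, -0.001, 0.012], "dr": [0, 0, 0], "jaw": 1},
    {"linear": [0, 0, 0.008], "dr": [0, 0, 0], "jaw": 1},
    {"linear": [0, 0, 0], "dr": [0, 0, 0], "jaw": 1}
  ]
}}

```text
clock: 3.12
tcp_pos: [0.4894, -0.0372, 0.0845]
orientation: [-3.099, -0.512, -0.011]
contact_force: [-0.6, -0.6, -0.1]
grip_width: -0.0001
```

```bash
python3 -c "
from h import *
st();print(go([*pt(0),.073]))"
```

```text
3.125 [ 0.4894 -0.0372  0.0845] z [ 0.007   0.0019 -1.    ] F [-0.5806 -0.6377 -0.0971] w -0.00013722909109475763 j [ 0.221   0.401  -0.3256  2.1001  0.2022  0.6623 -1.4832]
theta 0.001258670255705585 r 0.1149666675286892
[-0.     -0.0001  0.0115]
```

{"name": "drive_tool", "arguments": {
  "commands": [
    {"linear": [0, 0, 0.006], "dr": [0, 0, 0], "jaw": 1},
    {"linear": [0, 0, 0.005], "dr": [0, 0, 0], "jaw": 1},
    {"linear": [0, 0, 0], "dr": [0, 0, 0], "jaw": 1}
  ]
}}

```text
clock: 3.5
tcp_pos: [0.4897, -0.0371, 0.0734]
orientation: [-3.099, -0.512, -0.011]
contact_force: [-1.6, -0.4, 7.2]
grip_width: 0.0
```

```bash
python3 -c "
from h import *
st();print(go([*pt(0),.073]))"
```

```text
3.5 [ 0.4897 -0.0371  0.0734] z [ 0.0071  0.0015 -1.    ] F [-1.5953 -0.3947  7.2291] w 2.2561059264507672e-05 j [ 0.2139  0.42   -0.3186  2.1059  0.2143  0.6384 -1.4943]
theta -0.0003610826660485067 r 0.1146801366437541
[-0.0003 -0.0002  0.0004]
```

{"name": "drive_tool", "arguments": {
  "commands": [
    {"linear": [0, 0, 0.0015], "dr": [0, 0, 0], "jaw": 1},
    {"linear": [0, 0, 0], "dr": [0, 0, 0], "jaw": 1}
  ]
}}

```text
clock: 3.75
tcp_pos: [0.4898, -0.0371, 0.0723]
orientation: [-3.1, -0.512, -0.011]
contact_force: [-2.2, 0.2, 7.0]
grip_width: -0.0
```

```bash
python3 -c "
from h import *
st()
for a in np.arange(-.05,-.84,-.05): print(round(a,3),go([*pt(a),.072]))"
```

```text
3.75 [ 0.4898 -0.0371  0.0723] z [ 0.007   0.0012 -1.    ] F [-2.2318  0.1916  7.0145] w -2.0533976737846786e-05 j [ 0.2127  0.4219 -0.3177  2.1063  0.2158  0.6363 -1.4959]
theta -0.0010460854939569053 r 0.11463031636795581
-0.05 [ 0.0037 -0.0042  0.0003]
-0.1 [ 0.008  -0.0081  0.0003]
-0.15 [ 0.0125 -0.0117  0.0003]
-0.2 [ 0.0171 -0.0151  0.0004]
-0.25 [ 0.0219 -0.0182  0.0004]
-0.3 [ 0.0269 -0.0212  0.0004]
-0.35 [ 0.032  -0.0238  0.0005]
-0.4 [ 0.0372 -0.0262  0.0005]
-0.45 [ 0.0425 -0.0284  0.0005]
-0.5 [ 0.048  -0.0302  0.0006]
-0.55 [ 0.0535 -0.0318  0.0006]
-0.6 [ 0.0591 -0.0332  0.0007]
-0.65 [ 0.0647 -0.0342  0.0007]
-0.7 [ 0.0704 -0.0349  0.0007]
-0.75 [ 0.0762 -0.0354  0.0008]
-0.8 [ 0.0819 -0.0356  0.0008]
```

{"name": "drive_tool", "arguments": {
  "commands": [
    {"linear": [0.0037, -0.0042, 0.0004], "dr": [0, 0, 0], "jaw": 1},
    {"linear": [0.0043, -0.0039, 0.0003], "dr": [0, 0, 0], "jaw": 1},
    {"linear": [0.0045, -0.0036, 0.0003], "dr": [0, 0, 0], "jaw": 1},
    {"linear": [0.0046, -0.0034, 0.0003], "dr": [0, 0, 0], "jaw": 1}
  ]
}}

```text
clock: 4.25
tcp_pos: [0.5018, -0.0176, 0.0722]
orientation: [3.099, 0.509, 0.012]
contact_force: [-2.1, -0.6, 6.6]
grip_width: 0.0001
```

```bash
cat > s.py <<'E'
from h import *
import sys
st()
for a in map(float,sys.argv[2:]): print(a,go([*pt(a),.0715]))
S=viewer.grab_frame('scene')[170:290,240:360,::-1];T=viewer.grab_frame('top')[210:310,300:400,::-1]
cv2.imwrite(f'pics/{sys.argv[1]}.png',np.hstack([cv2.resize(S,(400,400),interpolation=cv2.INTER_CUBIC),cv2.resize(T,(400,400),interpolation=cv2.INTER_CUBIC)]))
E
python3 s.py d1 -.2 -.27 -.34 -.41 -.48 -.55
```

```text
4.25 [ 0.5018 -0.0176  0.0722] z [ 0.0078 -0.0001 -1.    ] F [-2.1297 -0.6412  6.6499] w 8.241711244253237e-05 j [ 0.1708  0.4356 -0.3164  2.0824  0.2214  0.6468 -1.5397]
theta -0.20131216373338257 r 0.11426465894779043
-0.2 [-0.0005 -0.0005  0.0007]
-0.27 [ 0.0062 -0.0049  0.0007]
-0.34 [ 0.0133 -0.0088  0.0008]
-0.41 [ 0.0206 -0.0121  0.0008]
-0.48 [ 0.0281 -0.015   0.0009]
-0.55 [ 0.0358 -0.0173  0.0009]
```

View pics/d1.png

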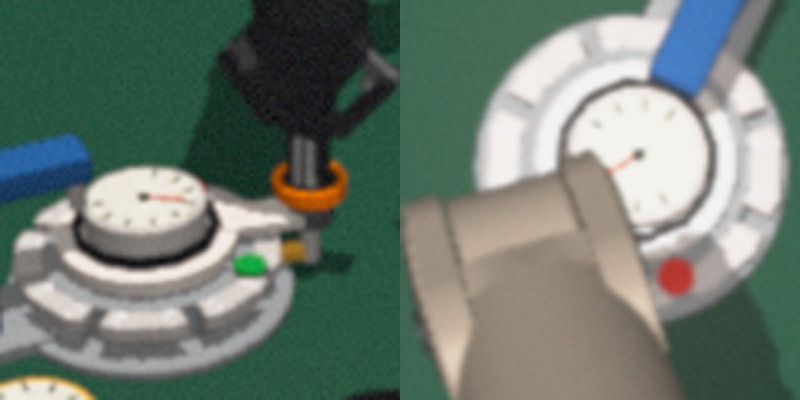

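The fingers are in the dish at (310,185) and the table turns with them. The brass tooth, now at (293,250), is closing on the green disc at (250,264). I continue.

{"name": "drive_tool", "arguments": {
  "commands": [
    {"linear": [0.0062, -0.0049, 0.0006], "dr": [0, 0, 0], "jaw": 1},
    {"linear": [0.0071, -0.0039, 0.0003], "dr": [0, 0, 0], "jaw": 1},
    {"linear": [0.0073, -0.0033, 0.0003], "dr": [0, 0, 0], "jaw": 1},
    {"linear": [0.0075, -0.0029, 0.0003], "dr": [0, 0, 0], "jaw": 1}
  ]
}}

```text
clock: 4.85
tcp_pos: [0.5261, 0.0067, 0.0726]
orientation: [3.098, 0.509, 0.018]
contact_force: [-1.6, -0.4, 5.6]
grip_width: -0.0
```

```bash
python3 s.py d2 -.48 -.54 -.6 -.66 -.72 -.755 -.785
```

```text
4.85 [0.5261 0.0067 0.0726] z [ 0.0115 -0.0001 -0.9999] F [-1.5624 -0.3707  5.6342] w -1.4012992199522954e-05 j [ 0.1216  0.4638 -0.3139  2.0305  0.228   0.6683 -1.5849]
theta -0.5027819857048379 r 0.11446092590838722
-0.48 [-0.0027  0.0003  0.0011]
-0.54 [ 0.0039 -0.0017  0.0012]
-0.6 [ 0.0106 -0.0034  0.0012]
-0.66 [ 0.0174 -0.0046  0.0013]
-0.72 [ 0.0243 -0.0054  0.0014]
-0.755 [ 0.0283 -0.0057  0.0014]
-0.785 [ 0.0317 -0.0058  0.0014]
```

{"name": "drive_tool", "arguments": {
  "commands": [
    {"linear": [0.0039, -0.0017, 0.0013], "dr": [0, 0, 0], "jaw": 1},
    {"linear": [0.0067, -0.0017, 0.0004], "dr": [0, 0, 0], "jaw": 1},
    {"linear": [0.0068, -0.0012, 0.0004], "dr": [0, 0, 0], "jaw": 1}
  ]
}}

```text
clock: 5.32
tcp_pos: [0.5441, 0.018, 0.0724]
orientation: [3.098, 0.509, 0.026]
contact_force: [-0.7, -0.7, 5.7]
grip_width: -0.0002
```

```bash
python3 s.py d3 -.70 -.74 -.755 -.77 -.785
```

```text
5.325 [0.5441 0.018  0.0724] z [ 0.0165  0.0008 -0.9999] F [-0.7391 -0.7426  5.697 ] w -0.00019363802865260892 j [ 0.0997  0.4852 -0.3111  1.9924  0.2322  0.6807 -1.6017]
theta -0.6882966733653841 r 0.11493899531054134
-0.7 [ 0.0013 -0.0002  0.0009]
-0.74 [ 0.0059 -0.0006  0.001 ]
-0.755 [ 0.0076 -0.0007  0.001 ]
-0.77 [ 0.0093 -0.0008  0.0011]
-0.785 [ 0.0111 -0.0009  0.0011]
```

View pics/d3.png

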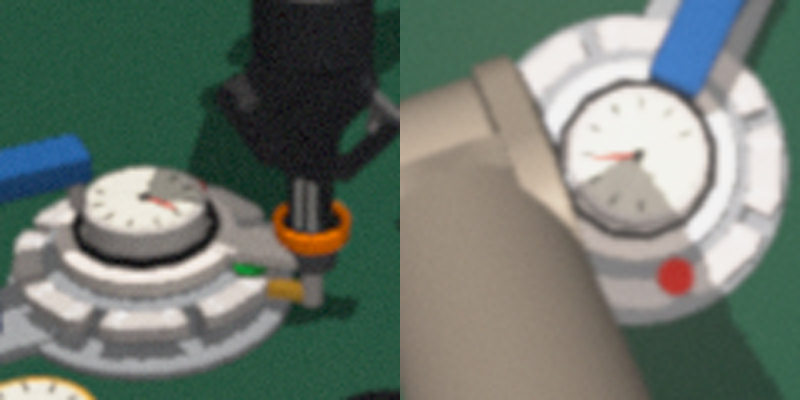

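The arm now covers the green disc in the top view. The fingers still sit in the dish at (312,230). I make the final approach and then measure the dish itself.

{"name": "drive_tool", "arguments": {
  "commands": [
    {"linear": [0.006, -0.0006, 0.001], "dr": [0, 0, 0], "jaw": 1},
    {"linear": [0.005, -0.0003, 0.0004], "dr": [0, 0, 0], "jaw": 1},
    {"linear": [0, 0, 0], "dr": [0, 0, 0], "jaw": 1}
  ]
}}

```text
clock: 5.8
tcp_pos: [0.5578, 0.0241, 0.0732]
orientation: [3.098, 0.511, 0.036]
contact_force: [-0.2, 1.0, 7.2]
grip_width: 0.0003
```

```bash
cat > m.py <<'E'
from h import *
import sys
S0=cv2.imread("pics/scene0.png")
def dish(I,roi,zc):
    x0,y0,x1,y1=roi
    h=cv2.cvtColor(I[y0:y1,x0:x1],cv2.COLOR_BGR2HSV)
    m=cv2.inRange(h,np.array((5,150,100)),np.array((20,255,255)))
    n,l,s,c=cv2.connectedComponentsWithStats(m)
    k=1+np.argmax(s[1:,4]); x,y,w,hh=s[k][:4]
    cen=(x0+x+(w-1)/2,y0+y+(hh-1)/2)
    return cen,(w,hh),onplane("scene",cen,zc)
c0=dish(S0,(305,200,350,225),.0816);print("ref",c0,"bias",c0[2][:2]-pt(0))
b=c0[2][:2]-pt(0)
S=viewer.grab_frame("scene")[:,:,::-1].copy()
dz=float(sys.argv[1])
c=dish(S,(300,195,365,260),.0816-dz);P=c[2][:2]-b-AX
print(c,"theta",np.arctan2(P[1],P[0])-A0,"r",np.hypot(*P))
E
python3 m.py .012; python3 s.py d4 -.77 -.785
```

```text
ref ((np.float64(329.0), np.float64(215.5)), (np.int32(23), np.int32(16)), array([ 0.48935051, -0.03637632,  0.0816    ])) bias [-5.62150311e-05  6.53769854e-04]
((np.float64(331.5), np.float64(241.5)), (np.int32(24), np.int32(16)), array([0.55608301, 0.02543423, 0.0696    ])) theta -0.8068976450966872 r 0.11665865328753486
5.85 [0.5578 0.0241 0.0732] z [ 0.0227  0.0024 -0.9997] F [0.6227 0.0345 6.7374] w -5.526456376508285e-06 j [ 0.0892  0.4992 -0.3095  1.9643  0.2343  0.6888 -1.6076]
theta -0.8184302140842679 r 0.1154491959582901
-0.77 [-0.0056  0.0005  0.0016]
-0.785 [-0.0039  0.0005  0.0016]
```

View pics/d4.png

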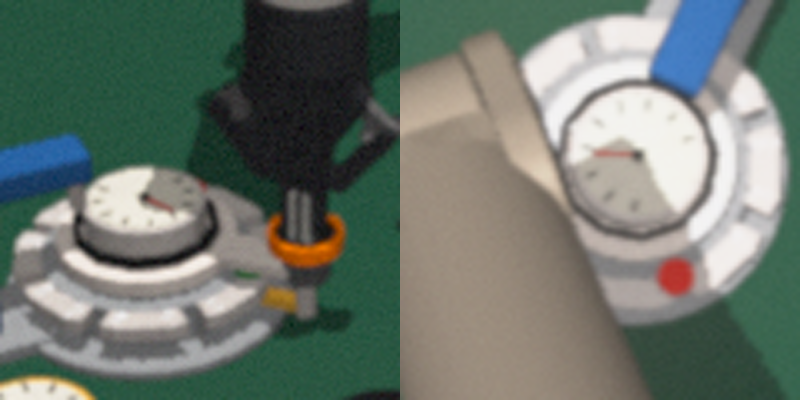

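Both the dish measurement (-0.807) and the TCP (-0.818) show a slight overshoot, so I nudge back while still pressing.

{"name": "drive_tool", "arguments": {
  "commands": [
    {"linear": [-0.003, 0.0003, 0.001], "dr": [0, 0, 0], "jaw": 1},
    {"linear": [0, 0, 0], "dr": [0, 0, 0], "jaw": 1}
  ]
}}

```text
clock: 6.2
tcp_pos: [0.5574, 0.0239, 0.0736]
orientation: [3.099, 0.511, 0.044]
contact_force: [-1.0, 1.0, 6.7]
grip_width: -0.0002
```

```bash
python3 m.py .012; python3 s.py d5 -.77 -.785
```

```text
ref ((np.float64(329.0), np.float64(215.5)), (np.int32(23), np.int32(16)), array([ 0.48935051, -0.03637632,  0.0816    ])) bias [-5.62150311e-05  6.53769854e-04]
((np.float64(331.5), np.float64(241.5)), (np.int32(24), np.int32(16)), array([0.55608301, 0.02543423, 0.0696    ])) theta -0.8068976450966872 r 0.11665865328753486
6.25 [0.5577 0.024  0.0738] z [ 0.0284  0.004  -0.9996] F [-0.7513  0.2621  7.1469] w -0.0003215878644915503 j [ 0.0906  0.4959 -0.3102  1.9686  0.2345  0.6818 -1.6073]
theta -0.8177587906814758 r 0.11545029528274772
-0.77 [-0.0056  0.0005  0.0021]
-0.785 [-0.0038  0.0005  0.0022]
```

{"name": "drive_tool", "arguments": {
  "commands": [
    {"linear": [-0.004, 0.0004, 0.0015], "dr": [0.5, -1.5, 0], "jaw": 1},
    {"linear": [0, 0, 0.0005], "dr": [0, 0, 0], "jaw": 1}
  ]
}}

```text
clock: 6.6
tcp_pos: [0.5564, 0.0235, 0.0731]
orientation: [-3.095, -0.511, -0.009]
contact_force: [-2.1, -0.7, 6.8]
grip_width: -0.0
```

```bash
python3 m.py .012; python3 s.py d6 -.77 -.785
```

```text
ref ((np.float64(329.0), np.float64(215.5)), (np.int32(23), np.int32(16)), array([ 0.48935051, -0.03637632,  0.0816    ])) bias [-5.62150311e-05  6.53769854e-04]
((np.float64(332.0), np.float64(241.5)), (np.int32(23), np.int32(16)), array([0.55540134, 0.02627438, 0.0696    ])) theta -0.8037042518285973 r 0.11767380506802037
6.65 [0.5565 0.0235 0.0732] z [ 0.0053  0.0051 -1.    ] F [-0.1198  1.0443  6.4623] w 2.7058885170045647e-05 j [ 0.0959  0.5053 -0.3144  1.9539  0.2253  0.7099 -1.5958]
theta -0.8060669952893136 r 0.11533272712747085
-0.77 [-0.0042  0.0004  0.0016]
-0.785 [-0.0024  0.0004  0.0017]
```

{"name": "drive_tool", "arguments": {
  "commands": [
    {"linear": [-0.004, 0.0004, 0.001], "dr": [0, 0, 0], "jaw": 1},
    {"linear": [0, 0, 0.0005], "dr": [0, 0, 0], "jaw": 1}
  ]
}}

```text
clock: 7.0
tcp_pos: [0.5553, 0.0231, 0.0731]
orientation: [-3.095, -0.512, -0.018]
contact_force: [-1.2, -0.2, 5.8]
grip_width: 0.0003
```

```bash
python3 m.py .012; python3 s.py d7 -.77 -.785
```

```text
ref ((np.float64(329.0), np.float64(215.5)), (np.int32(23), np.int32(16)), array([ 0.48935051, -0.03637632,  0.0816    ])) bias [-5.62150311e-05  6.53769854e-04]
((np.float64(332.0), np.float64(241.0)), (np.int32(23), np.int32(17)), array([0.55387615, 0.02503335, 0.0696    ])) theta -0.7879346319622775 r 0.1170086991830376
7.05 [0.5556 0.0232 0.0732] z [ 0.0111  0.0068 -0.9999] F [-0.0933  0.2857  6.663 ] w 2.349299815102558e-05 j [ 0.0978  0.5016 -0.315   1.9605  0.2258  0.7008 -1.5952]
theta -0.7976014690209825 r 0.11532127325304677
-0.77 [-0.0032  0.0004  0.0017]
-0.785 [-0.0015  0.0003  0.0017]
```

View pics/d7.png

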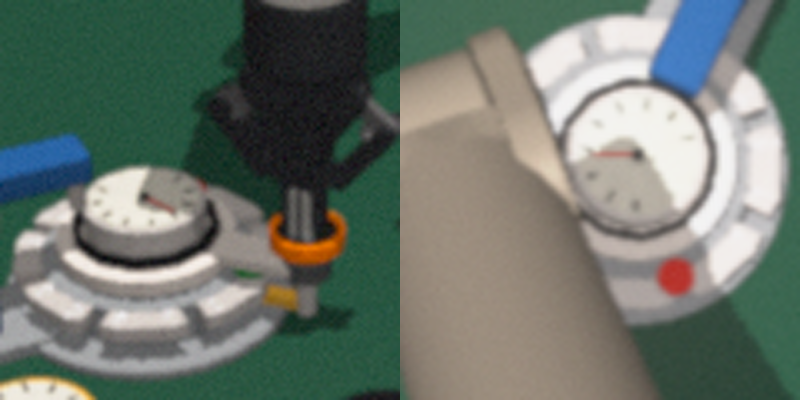

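{"name": "drive_tool", "arguments": {
  "commands": [
    {"linear": [-0.003, 0.0003, 0.0005], "dr": [0, 0, 0], "jaw": 1},
    {"linear": [0, 0, -0.004], "dr": [0, 0, 0], "jaw": 1},
    {"linear": [0, 0, -0.004], "dr": [0, 0, 0], "jaw": 1},
    {"linear": [0, 0, 0], "dr": [0, 0, 0], "jaw": 1}
  ]
}}

```text
clock: 7.65
tcp_pos: [0.5556, 0.0232, 0.0825]
orientation: [-3.094, -0.513, -0.029]
contact_force: [-1.1, 0.6, 3.0]
grip_width: 0.0001
```

```bash
python3 m.py .003; python3 s.py d8 -.77 -.785
```

```text
ref ((np.float64(329.0), np.float64(215.5)), (np.int32(23), np.int32(16)), array([ 0.48935051, -0.03637632,  0.0816    ])) bias [-5.62150311e-05  6.53769854e-04]
((np.float64(331.5), np.float64(237.5)), (np.int32(24), np.int32(16)), array([0.55449445, 0.02415721, 0.0786    ])) theta -0.7903891082001591 r 0.1159751821129157
7.7 [0.5556 0.0232 0.0823] z [ 0.017   0.0084 -0.9998] F [-0.0473  0.8121  4.1882] w -0.00012872968505356114 j [ 0.1032  0.4857 -0.3202  1.9602  0.2191  0.7105 -1.5887]
theta -0.79799707412866 r 0.11533232932786958
-0.77 [-0.0034  0.0004  0.0108]
-0.785 [-0.0017  0.0004  0.0108]
```

View pics/d8.png

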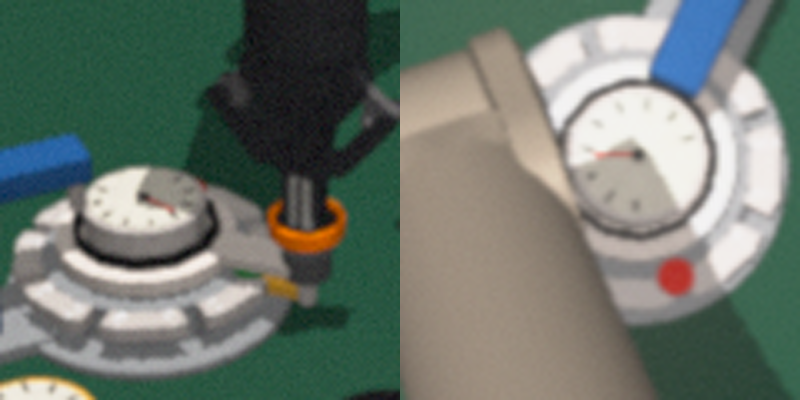

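The plunger has followed the fingers up to 82 mm with about 4 N of contact. That is past the 8 mm hang-up depth, so the tooth is in the notch. Next I lift off straight and back the arm away to look.

{"name": "drive_tool", "arguments": {
  "commands": [
    {"linear": [0, 0, -0.008], "dr": [0, 0, 0], "jaw": 1},
    {"linear": [0, 0, -0.015], "dr": [0, 0, 0], "jaw": 1},
    {"linear": [0, 0, -0.04], "dr": [0, 0, 0], "jaw": 1},
    {"linear": [0, 0, -0.05], "dr": [0, 0, 0], "jaw": 1},
    {"linear": [0, 0, -0.04], "dr": [0, 0, 0], "jaw": 1},
    {"linear": [-0.02, 0.04, 0], "dr": [0, 0, 0], "jaw": 1},
    {"linear": [-0.02, 0.045, 0], "dr": [0, 0, 0], "jaw": 1},
    {"linear": [-0.02, 0.045, 0], "dr": [0, 0, 0], "jaw": 1}
  ]
}}

```text
clock: 8.8
tcp_pos: [0.5371, -0.1197, 0.2439]
orientation: [-3.091, -0.528, -0.029]
contact_force: [0.0, -0.8, -0.6]
grip_width: 0.0001
```

{"name": "drive_tool", "arguments": {
  "commands": [
    {"linear": [-0.025, 0.045, 0], "dr": [0, 0, 0], "jaw": 1},
    {"linear": [-0.025, 0.045, 0], "dr": [0, 0, 0], "jaw": 1},
    {"linear": [-0.025, 0.045, 0], "dr": [0, 0, 0], "jaw": 1},
    {"linear": [-0.025, 0.045, 0], "dr": [0, 0, 0], "jaw": 1},
    {"linear": [0, 0, 0], "dr": [0, 0, 0], "jaw": 1},
    {"linear": [0, 0, 0], "dr": [0, 0, 0], "jaw": 1}
  ]
}}

```text
clock: 9.55
tcp_pos: [0.4976, -0.333, 0.2461]
orientation: [-3.094, -0.519, -0.031]
contact_force: [-0.3, 0.9, -0.8]
grip_width: 0.0
```

```bash
python3 s.py d9
python3 - <<'E'
from h import *
T=viewer.grab_frame('top')[:,:,::-1].copy();S=viewer.grab_frame('scene')[:,:,::-1].copy()
cv2.imwrite('pics/topf.png',T);cv2.imwrite('pics/scenef.png',S)
t=blob(T,(8,150,120),(22,255,255),(290,225,350,290));s=blob(S,(5,150,100),(22,255,255),(305,210,360,255))
print(t,s,tri(t[0],s[0]));P=onplane("top",t[0],.088)[:2]-AX
print("theta",np.arctan2(P[1],P[0])-A0,np.hypot(*P))
E
python3 m.py 0
```

```text
9.55 [ 0.4976 -0.333   0.2461] z [ 0.0186  0.0078 -0.9998] F [-0.2627  0.9145 -0.7639] w 3.8539759820827883e-05 j [ 0.6449  0.3417 -0.1917  1.7263  0.0555  1.0668 -0.8006]
theta -4.645622651731701 r 0.26529800856479935
(array([313.95425415, 264.45383835]), (20.336414337158203, 21.629663467407227), 320.0) (array([331.83018684, 235.62216377]), (18.00829315185547, 24.363323211669922), 319.5) (array([0.55283671, 0.02292844, 0.08211975]), np.float64(0.0012461807592717684))
theta -0.7717186395432021 0.11546223083746254
ref ((np.float64(329.0), np.float64(215.5)), (np.int32(23), np.int32(16)), array([ 0.48935051, -0.03637632,  0.0816    ])) bias [-5.62150311e-05  6.53769854e-04]
((np.float64(331.5), np.float64(235.5)), (np.int32(24), np.int32(18)), array([0.55192253, 0.02206687, 0.0816    ])) theta -0.7631868244827813 r 0.11491538765967077
```

View pics/d9.png

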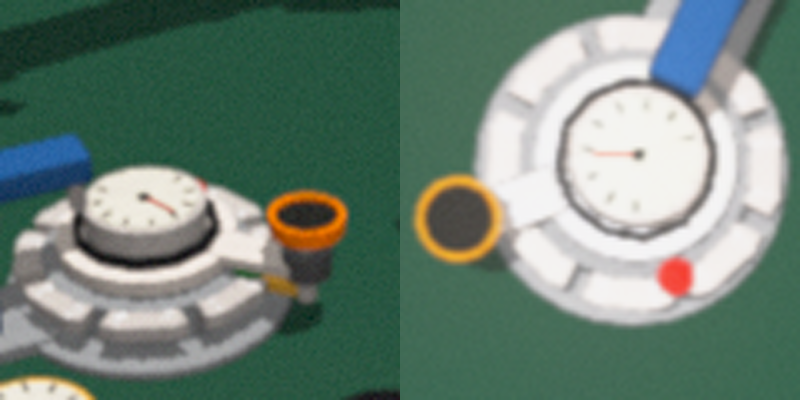

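View pics/topf.png

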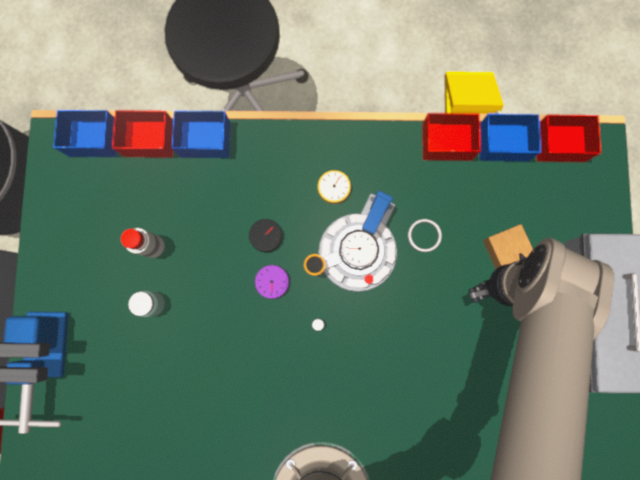

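The dish now stands over the green notch, at (314,264) in the top view. It triangulates to the same height as at the start (82.1 vs 81.6 mm) and has stayed there. The bystanders have not moved, and the arm touches nothing.

```bash
python3 -c "
from bench import job;print(job.hand_in())"
```

```text
the job is handed in; nothing more can be done
None
```

The table is turned one notch clockwise to the green disc, and the plunger has sprung back up and locked it there. I pressed the plunger to its stop with shut fingertips, at about 7 N. I kept it pressed while pushing the table round, nudged back a small overshoot, let the plunger rise and lifted the arm clear. The job was handed in at about 10 s of the 38 s allowed.

- **Plunger up:** the dish triangulates to 82.1 mm, against 81.6 mm by the same measure at the start, so it is fully up and not held down between notches.
- **Table angle:** the table angle measures -0.77 rad from above and -0.76 rad from the side, against -0.785 rad nominal. The small disagreement is within pixel error and the notch's play.
- **Gauge and bench:** the gauge looks centred in its nest. By eye, none of the other things in the top view have moved.
- **Not proven directly:** I did not push on the table to test the lock. It rests on the plunger's height and on its following the fingers up past the 8 mm hang-up depth.

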